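# Set the bearing ball dish in the gauge ring and turn it to the red post

## Task

At the parts counter, lift the white dish with the loose bearing ball off its holder by the black grip block, turn its yellow tab to face the blue post of the gauge stand, and lower its stem through the stand's ring until about half of the stem has gone in, the dish itself staying clear above the ring. Pause there a moment, then turn the dish the quarter turn from the blue post to the red one, stem still in the ring, so that the yellow tab points straight at the red post. Keep the dish level and the ball in its middle all the way, leave everything else alone, and finish still holding the dish up in that position, without letting go or resting it on the ring.

Things in the scene. Friction and masses are not known exactly. Their poses are not given: they have to be found in the camera images.
- dish: round white ball dish, 130 mm wide, 27 mm high, 0.25 kg, loose and level on the holder. Origin: centre of its hub's flat underside (hub 44 mm wide); z up, +x towards its yellow tab. Inside a shallow cone (10 deg, steeper outwards), flat in the middle 18 mm, floor 8 mm above the origin. A thin wire bail in its y-z plane (ends at the rim, y = +-64 mm) carries the grip block over the middle
- dish_grip (a point): centre of the black grip block, on the dish's axis 95 mm above its origin: 12 mm thick along the dish's x, 54 mm long along its y, 20 mm high, free space below it down to the ball. Grip it from above, fingers closing along the dish's x
- dish_tab (a point): outer end of the yellow tab (14 mm wide, 5 mm thick, standing 15 mm out from the rim), 80 mm from the dish's axis, 24.5 mm above its origin
- dish_tip (a point): lower end of the dish's steel stem, 50 mm below its origin; the stem is 12 mm in diameter, runs straight down from the hub and is tapered over its last 5 mm
- dish_mid (a point): middle of the dish, 19 mm above its origin: where the ball's centre is when centred
- ball_center (a point): centre of the loose dark steel bearing ball, 22 mm diameter, 44 g, that lies in the middle of the dish and rolls freely
- holder: fixed holder: dark square foot 90 mm wide, with an upright grey tube, 48 mm outside, 28 mm inside; its rim, 65 mm above the desk, carries the dish's hub, so the grip block's centre is at 160 mm height. Origin on the desk, on the tube's axis
- stand: fixed gauge stand. Origin on the desk below the ring. Blue foot 130 x 150 mm, 12 mm thick; two uprights at y = +-56 mm carry a level aluminium plate (64 mm along x, 124 mm along y, 8 mm thick, top at 85 mm height) with the ring, a hole, in its middle; free space below the hole. Two arms at plate height run out 45 deg either side of the stand's +x, each with a coloured post
- ring (a point): centre of the guide ring's mouth: on the top face of the stand's plate, 85 mm above the desk. The hole is 17 mm in diameter, goes straight through the 8 mm plate and has a 2 mm chamfer
- half_way (a point): point at plate height 105 mm out from the ring along the stand's +x, halfway between the two posts (nothing is there)
- blue_post: fixed upright blue post, 10 mm diameter, with a 16 mm ball on top, 55 mm high, standing on the plate arm 105 mm from the ring's axis. Origin: centre of its foot, at 85 mm height
- red_post: fixed upright red post, same shape, on the other arm, a quarter turn (90 deg) round the ring from the blue one; which arm has which colour varies, so the turn may go either way
- mug: blue ceramic mug, 76 mm wide, 90 mm high, handle to its +y, a bystander; leave it alone
- jar: small closed amber glass jar, 40 mm wide, 55 mm high, a bystander; leave it alone
- race: steel bearing race lying flat, 52 mm wide, 14 mm high, a bystander; leave it alone
- collar: brass collar lying flat, 42 mm wide, 18 mm high, a bystander; leave it alone
- driver: screwdriver lying on the desk, 200 mm long, a bystander; leave it alone
- spanner: spanner lying on the desk, 180 mm long, a bystander; leave it alone
- stapler: red and black stapler, 130 mm long, 45 mm high, a bystander; leave it alone
There are look-alikes about, which are no part of the job. What is shaped like the stand but turquoise is not meant.

How it is judged (in metres and radians):
On the way, in this order (a step that is already met when the one before it is completed fails the run):
1. the dish is held level with its stem through the ring, clear above the plate, ball in the middle, yellow tab facing the blue post (horizontal distance between dish_tip and ring below 0.007 m and z of dish_tip in the frame of ring below -0.014 m and z of dish in the frame of ring above 0.004 m and angle between dish's own z axis and vertical below 0.1 rad and horizontal distance between ball_center and dish_mid below 0.014 m and horizontal distance between dish_tab and blue_post below 0.033 m and contact force between the fingers and dish above 1 N), for 0.2 s.
2. turning with the stem still in the ring, the tab passes halfway between the posts (horizontal distance between dish_tip and ring below 0.007 m and z of dish_tip in the frame of ring below -0.014 m and z of dish in the frame of ring above 0.004 m and angle between dish's own z axis and vertical below 0.1 rad and horizontal distance between ball_center and dish_mid below 0.014 m and horizontal distance between dish_tab and half_way below 0.045 m).
At the end, for the whole second after the job is handed in: Gripped and still: dish underside over 4 mm above the plate, stem end over 14 mm below the plate top and within 7 mm of the ring axis, level within 0.1 rad, ball within 14 mm of the middle, tab end within 33 mm of the red post axis (25 mm when pointing straight at it) (horizontal distance between dish_tip and ring below 0.007 m and z of dish_tip in the frame of ring below -0.014 m and z of dish in the frame of ring above 0.004 m and angle between dish's own z axis and vertical below 0.1 rad and horizontal distance between ball_center and dish_mid below 0.014 m and horizontal distance between dish_tab and red_post below 0.033 m and contact force between the fingers and dish above 1 N and linear speed of dish below 0.03 m/s and angular speed of dish below 0.2 rad/s); the arm keeps its last pose, push and grip.
It fails at once if the ball rolled away from the middle of the dish (more than 25 mm) (horizontal distance between ball_center and dish_mid above 0.025 m).
It fails at once if the dish was tipped (more than 0.3 rad) (angle between dish's own z axis and vertical above 0.3 rad).
It fails at once if a bystander was moved more than 20 mm (distance of any of mug, jar, race, collar, driver, spanner, stapler from where it was at the start of the episode above 0.02 m).
It also fails if it takes over 61 s, if anything falls off the work surface, if the arm or the gripper's body presses on something with over 40 N, if the wrist force passes 120 N, or if a joint passes its speed limit or range.

## Robot

A 6-joint arm with a two-finger parallel gripper is mounted at the origin on the work surface. World frame = base frame: x ahead of the robot, y to its left, z up, the work surface at z = 0. Lengths are in mm, angles in rad, forces in N, time in s.
With the tool pointing down it reaches from about 300 to 750 mm from the base axis. Payload 8.5 kg.
Tool frame: the origin (TCP) lies on the centre line of the jaws, within the pads' length; the fingertips stand tip_reach ahead of it and the grasp point (between the pads) is the TCP (tip_reach is the distance from the TCP to the fingertips, in mm); z points along the fingers, y is the line along which they close (so a half turn about z gives the same grasp; the last joint's range is limited). The gripper opens to 88 mm and grips with 3 to 60 N. Pads are 18 mm wide; open, the fingers measure 123 mm over their backs; the gripper's body (75 mm by 187 mm) begins 45 mm behind the grasp point.
Start: joints at [-1.337, 0.381, 1.297, -0, 1.464, -0.215], TCP at [238.628, -495.517, 257.748] pointing down, gripper open.
Joint ranges: [-3.11, 3.11], [-0.89, 2.33], [0.22, 2.48], [-1.42, 4.56], [0.17, 2.85], [-2.88, 2.88]. Speed limits (rad/s): [2.39, 2.39, 3.14, 3.14, 3.14, 3.14].

## Interface

Orientations are given as [roll, pitch, yaw] about the fixed x, y, z axes, in that order (R = Rz(yaw) Ry(pitch) Rx(roll)).
In Python, from workcell import * gives the robot as it stands. The module is installed in compiled form; this text tells all that it offers.
- The arm moves only by the tool move_arm, never from a script. Its argument "series" is a list of rows, each a list of 3 entries, a list of its own where there are three numbers: the shift along the tool's x, y, z in a scale on which 1.0 is 300 mm, then the turn, a rotation vector about the tool's x, y, z in parts of the range, where 1.0 means pi rad, then the opening, from 0 (shut) to 1 (fully open). In form: [[[tx, ty, tz], [wx, wy, wz], hand], ...]. A call has exactly 5 rows; each row is the pose to reach, as a shift and turn from the pose commanded when the call began, along the tool's axes at that moment; what a row does not reach only later rows make up. A row lasts 1/10 s, in which the tool goes at most 50 mm and 8.59 degrees, less where a joint would pass 70% of its speed; a pose out of reach is approached as far as the arm can. No shift or turn number may pass 1 either way. A call with a gripper value outside its range is refused whole. The fingers move at their own pace and stop on an object; "newtons" is the grip in N (left out, the last holds). Time passes only in rows, so rows that repeat a pose let the fingers close, or fill a call up. It gives the time, the measured TCP pose, the force, the opening and the grip force at its end, in the units of the state.
- observe(): the state, without advancing time (a new reading comes with each control period).
- grab_frame(name): name is "scene" or "top" or "wrist"; returns the picture (400x640x3 uint8, blue, green, red); there is no depth.
- camera_params(name): a dict with "fovy" (degrees; the focal length in pixels is half the picture's height over the tangent of half this angle, whatever the lens; pixels are square), "cx", "cy" (the principal point, pixels), "world_to_cam" (4x4, takes a point from world to camera coordinates); the wrist camera has in their place "tool_from_camera" (4x4, takes a point from camera to tool coordinates, whose origin is the TCP and whose axes are the flange's). Camera axes: x right, y down, z forward; pixel columns grow to the right and rows downward; lengths in mm; the calibration is good to about 2 mm. A picture is of the moment at which its call begins: read the wrist's pose just before it. camera_params takes no time and is no camera call.
- sign_off(): hands the job in; it is judged then, once.
The state is a dict: "time_s": time; "qpos": joint angles; "qvel": joint speeds; "effort": joint torques, N m; "ee_pos": TCP position; "tool_rot": TCP orientation; "ft_force": force on the tool from outside, world axes, zero at the start; "wrist_torque": the same for the moment, N m; "opening": opening from 0.0 (shut) to 1.0 (fully open); "finger_force": force on a finger pad.
Only numpy, scipy, OpenCV 4.12 (cv2) and the standard library are available. Lean on these libraries where they do the work, as an engineer would, in place of code of your own. Each camera call takes 0.05 s, during which the arm holds its last target. There are 200 camera calls.

## Working session

There is one attempt and no reset: what is moved stays moved. The work goes in short steps, Python scripts to look and compute and a tool call to move; the robot and the scene stay as the last step left them, time stands still between calls to the robot, and variables do not carry over. Pictures are saved under pics/ and viewed, at most 10 in all, crops included, and the job is handed in when it is done.

Besides the shell and the picture viewer there is one more tool, called after "Call:" as name(argument=value, ...), one argument or row to a line, values as JSON. move_arm: Moves the arm, as the interface text tells. Its arguments: {"type":"object","properties":{"series":{"type":"array","items":{"type":"array"}},"newtons":{"type":"number"}},"required":["series"]}

```bash
mkdir -p pics; python3 - <<'E'
from workcell import *
import cv2,numpy as np
s=observe();print(s)
for n in("scene","top","wrist"):
    p=camera_params(n);print(n,p)
    cv2.imwrite(f"pics/{n}0.png",grab_frame(n))
E
```

```text
{'time_s': 0.0, 'qpos': array([-1.33730856e+00,  3.81185426e-01,  1.29825994e+00, -8.22277197e-06,
        1.46359109e+00, -2.15296133e-01]), 'qvel': array([ 0.00115425,  0.00156862,  0.0005644 , -0.00046875,  0.00081699,
        0.00103885]), 'effort': array([-1.05694631e-03, -4.37926912e+01, -2.24557722e+01,  7.11657037e-02,
        3.53377615e-02, -1.02376721e-04]), 'ee_pos': array([ 238.56624601, -495.28333374,  257.14370314]), 'tool_rot': array([-3.14018043e+00, -3.00464309e-04,  4.48784574e-01]), 'ft_force': array([ 0.38174987, -0.29465791, -0.13304316]), 'wrist_torque': array([ 0.01240485,  0.06336073, -0.02466486]), 'finger_force': 0.0, 'opening': 0.9973573998704839}
scene {'fovy': 50.83884901591092, 'cx': 323.9696114351498, 'cy': 199.4977946070552, 'world_to_cam': array([[-5.59934174e-01,  8.28509244e-01, -6.79364932e-03,
         3.14224538e+02],
       [ 6.89667708e-01,  4.61525000e-01, -5.57990257e-01,
        -2.80362794e+02],
       [-4.59164647e-01, -3.17123174e-01, -8.29819691e-01,
         1.46129459e+03],
       [ 0.00000000e+00,  0.00000000e+00,  0.00000000e+00,
  
[... 211 characters left out ...]
     [-9.98482326e-01, -1.54971029e-02, -5.28477417e-02,
         5.31408857e+02],
       [ 5.32311246e-02, -2.54685569e-02, -9.98257382e-01,
         1.38170354e+03],
       [ 0.00000000e+00,  0.00000000e+00,  0.00000000e+00,
         1.00000000e+00]])}
wrist {'fovy': 68.21003640672562, 'cx': 317.0309308911014, 'cy': 202.8627284540417, 'tool_from_camera': array([[-2.44653433e-04, -9.66975406e-01, -2.54869583e-01,
         6.57600693e+01],
       [ 9.99999970e-01, -2.31247806e-04, -8.25617714e-05,
         5.99270821e-01],
       [ 2.08971706e-05, -2.54869595e-01,  9.66975433e-01,
        -1.26722415e+02],
       [ 0.00000000e+00,  0.00000000e+00,  0.00000000e+00,
         1.00000000e+00]])}
```

View pics/top0.png

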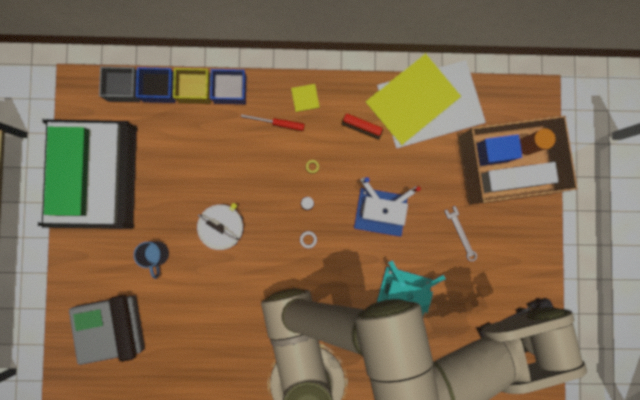

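View pics/scene0.png

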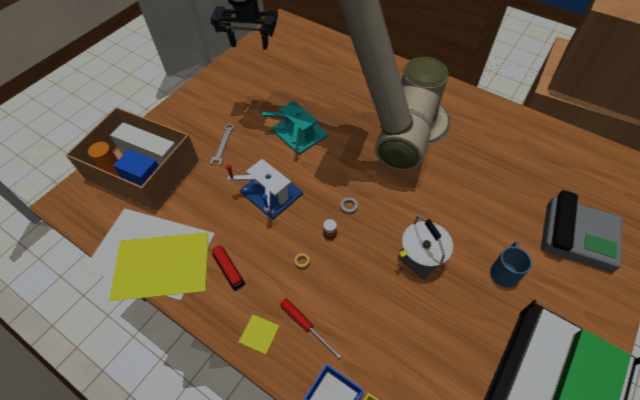

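The top view shows the dish at about (220,227) with its tab at (234,206). The real stand (blue foot) has its hole near (385,210), the blue post near (366,183) and the red post top near (417,188). The scene view agrees: dish (427,243), grip (433,229), stand (270,180).

```bash
cat > h.py <<'E'
import cv2,numpy as np
from workcell import *
def f(p): return 200/np.tan(np.radians(p["fovy"])/2)
def ray(n,uv,T=None):
    p=camera_params(n); d=np.array([(uv[0]-p["cx"])/f(p),(uv[1]-p["cy"])/f(p),1])
    W=np.linalg.inv(p["world_to_cam"]) if T is None else T
    return W[:3,3],W[:3,:3]@d
def onz(n,uv,z,T=None):
    o,d=ray(n,uv,T); return o+d*(z-o[2])/d[2]
def cross(a,b):
    (o,d),(q,e)=a,b; A=np.c_[d,-e]; s=np.linalg.lstsq(A,q-o,rcond=None)[0]
    x,y=o+s[0]*d,q+s[1]*e; return (x+y)/2,np.linalg.norm(x-y)
def wristT(s):
    from scipy.spatial.transform import Rotation as R
    M=np.eye(4);M[:3,:3]=R.from_euler("xyz",s["tool_rot"]).as_matrix();M[:3,3]=s["ee_pos"]
    return M@camera_params("wrist")["tool_from_camera"]
def blobs(im,lo,hi,box,amin=4):
    x0,y0,x1,y1=box; m=cv2.inRange(cv2.cvtColor(im[y0:y1,x0:x1],cv2.COLOR_BGR2HSV),lo,hi)
    n,_,st,c=cv2.connectedComponentsWithStats(m)
    r=[(int(st[i,4]),c[i]+[x0,y0],(st[i,:4]+[x0,y0,0,0]).tolist()) for i in range(1,n) if st[i,4]>=amin]
    return sorted(r,key=lambda t:-t[0])
E
python3 - <<'E'
from h import *
t=cv2.imread("pics/top0.png");s=cv2.imread("pics/scene0.png")
def show(k,im,lo,hi,box,a=4):
    for b in blobs(im,lo,hi,box,a)[:4]: print(k,b[0],b[1].round(1),b[2])
show("T dish",t,(0,0,120),(180,70,255),(185,195,255,260),30)
show("T black",t,(0,0,0),(180,255,60),(185,195,255,260),8)
show("T tab",t,(20,120,100),(35,255,255),(185,195,255,260))
show("T foot",t,(100,120,40),(130,255,255),(340,165,430,245))
show("T red",t,(0,150,60),(6,255,255),(400,175,430,205))
show("T plate",t,(0,0,150),(180,60,255),(345,170,430,245))
show("T hole",t,(0,0,0),(180,255,90),(372,198,398,222))
show("S tab",s,(20,150,100),(35,255,255),(390,240,420,270))
show("S black",s,(0,0,0),(180,255,50),(415,210,450,245))
show("S red",s,(0,150,60),(8,255,255),(215,155,245,185))
show("S hole",s,(0,0,0),(180,255,110),(258,168,282,188))
show("S dish",s,(0,0,120),(180,70,255),(390,210,460,275),30)
a=cv2.resize(t[165:245,340:430],None,fx=4.4,fy=4.4,interpolation=cv2.INTER_CUBIC)
b=cv2.resize(t[190:265,180:260],None,fx=4.6,fy=4.6,interpolation=cv2.INTER_CUBIC)
c=cv2.resize(s[150:220,220:310],None,fx=4,fy=4,interpolation=cv2.INTER_CUBIC)
o=np.zeros((600,800,3),np.uint8)
for k,(x,y) in((a,(0,0)),(b,(400,0))): o[y:y+k.shape[0],x:x+k.shape[1]]=k[:600-y,:800-x]
c=cv2.resize(s[150:220,220:310],(309,240));o[355:595,0:309]=c
c=cv2.resize(s[205:285,385:465],(240,240));o[355:595,400:640]=c
cv2.imwrite("pics/crops.png",o)
E
```

```text
T dish 1496 [219.8 226.9] [197, 204, 46, 46]
T black 18 [218.8 227.4] [215, 226, 7, 4]
T black 8 [210.4 223.5] [208, 222, 6, 4]
T tab 35 [233.6 205.5] [230, 203, 8, 6]
T foot 473 [375.4 223.7] [355, 190, 46, 45]
T foot 82 [386.2 195.3] [377, 192, 20, 7]
T foot 6 [366.  179.5] [365, 179, 3, 2]
T red 17 [417.6 188.7] [415, 187, 6, 4]
T plate 998 [385.7 207.9] [364, 183, 50, 42]
T hole 8 [385.  210.5] [384, 209, 3, 4]
T hole 6 [394.2 198.3] [393, 198, 4, 2]
S tab 39 [402.8 252.8] [399, 250, 8, 7]
S black 121 [432.5 229.2] [426, 220, 14, 20]
S black 20 [426.  242.8] [423, 241, 7, 4]
S red 44 [228.9 169.2] [226, 164, 6, 14]
S hole 26 [260.1 185.3] [258, 182, 7, 6]
S hole 18 [267.7 176.2] [266, 174, 5, 5]
S dish 1144 [420.9 244.5] [402, 221, 41, 45]
S dish 326 [445.  241.6] [433, 223, 20, 39]
```

View pics/crops.png

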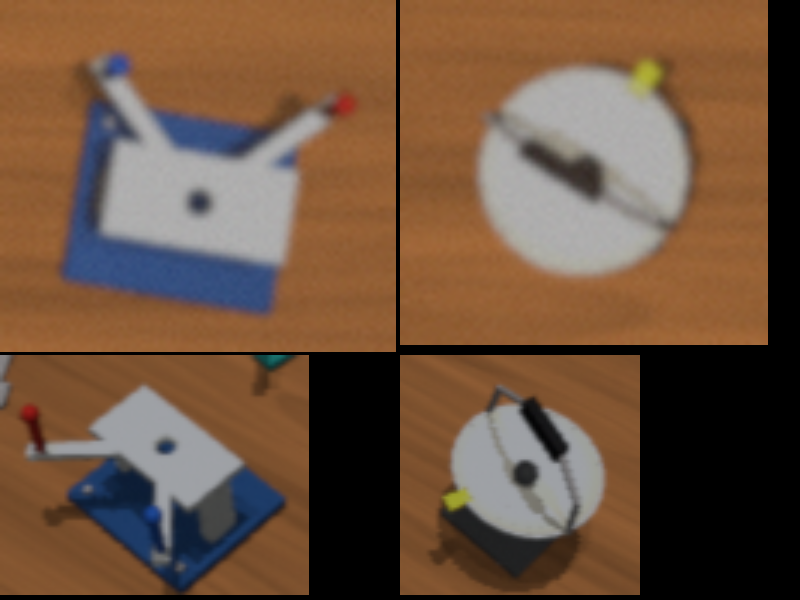

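The crops show the hole at top (385.3,211) and scene (268.5,176.5), and the post tops: blue at top (366.8,179.8) and scene (264.3,196.4), red at top (417.6,188.7) and scene (228.4,166.6). The grip block is at top (215.2,226.5) and scene (432.5,229.2).

```bash
python3 - <<'E'
from h import *
P={"ring":((385.3,211),(268.5,176.5),85),"blue":((366.8,179.8),(264.3,196.4),137),"red":((417.6,188.7),(228.6,166.6),137),
"grip":((215.2,226.5),(432.5,229.2),160),"tab":((233.6,205.5),(402.8,252.8),89.5),"ball":((0,0),(426,242.8),84)}
for k,(a,b,z) in P.items():
    print(k,"top",onz("top",a,z).round(1),"scene",onz("scene",b,z).round(1),"tri",*[np.round(v,1) for v in cross(ray("top",a),ray("scene",b))])
print("dish",onz("top",(219.8,226.9),91).round(1))
E
```

```text
ring top [ 525.  -222.1   85. ] scene [ 524.6 -218.    85. ] tri [ 524.1 -221.    82.6] 3.6
blue top [ 609.9 -159.8  137. ] scene [ 610.4 -156.8  137. ] tri [ 609.6 -159.3  134.2] 2.1
red top [ 587.  -304.4  137. ] scene [ 586.8 -302.7  137. ] tri [ 586.7 -304.   136. ] 1.4
grip top [471.5 258.6 160. ] scene [468.  259.4 160. ] tri [471.  258.8 164. ] 2.0
tab top [533.9 221.   89.5] scene [528.1 221.3  89.5] tri [532.9 221.   97.3] 2.7
ball top [1129.7  921.2   84. ] scene [466.  257.1  84. ] tri [814.4 372.  771. ] 160.1
dish [471.3 259.   91. ]
```

The two views agree to about 4 mm. The post distances are 105 and 104 mm, 89° apart, and the tab centroid is 73 mm out. I'll move above the dish now, turning the jaws onto the tab line.

Careful with the scale: shifts go in shares of 300 mm and turns go in shares of pi rad. That gives: -16.5 cm / 30 = -0.55, 15.3 cm / 30 = 0.51, -0.576 rad / 3.1416 = -0.1833.

Call:
move_arm(
  series=[
    [[0.1, -0.11, 0], [0, 0, -0.0366], 1],
    [[0.2033, -0.22, 0], [0, 0, -0.0732], 1],
    [[0.3067, -0.33, 0], [0, 0, -0.1098], 1],
    [[0.4067, -0.44, 0], [0, 0, -0.1464], 1],
    [[0.51, -0.55, 0], [0, 0, -0.1833], 1],
  ],
)

```text
time_s: 0.65
ee_pos: [304.9, -278.7, 257.6]
tool_rot: [-3.141, -0.0, 1.029]
ft_force: [0.4, -0.3, -0.3]
opening: 0.999
finger_force: 0.0
```

Scaled: 22.8 cm / 30 = 0.76, 18.2 cm / 30 = 0.6067.

Call:
move_arm(
  series=[
    [[0.15, -0.0367, 0], [0, 0, 0], 1],
    [[0.3033, -0.0767, 0], [0, 0, 0], 1],
    [[0.4567, -0.1133, 0], [0, 0, 0], 1],
    [[0.6067, -0.1533, 0], [0, 0, 0], 1],
    [[0.76, -0.1933, 0], [0, 0, 0], 1],
  ],
)

```text
time_s: 1.15
ee_pos: [373.7, -53.6, 257.8]
tool_rot: [3.141, -0.0, 1.024]
ft_force: [0.4, -0.7, -0.1]
opening: 0.998
finger_force: 0.0
```

Scaled: 22.8 cm / 30 = 0.76, 18.2 cm / 30 = 0.6067.

Call:
move_arm(
  series=[
    [[0.15, -0.0367, 0], [0, 0, 0], 1],
    [[0.3033, -0.0767, 0], [0, 0, 0], 1],
    [[0.4567, -0.1133, 0], [0, 0, 0], 1],
    [[0.6067, -0.1533, 0], [0, 0, 0], 1],
    [[0.76, -0.1933, 0], [0, 0, 0], 1],
  ],
)

```text
time_s: 1.65
ee_pos: [442.6, 171.6, 257.7]
tool_rot: [3.142, 0.0, 1.025]
ft_force: [1.0, -1.8, 0.7]
opening: 1.0
finger_force: 0.0
```

Scaled: 9.1 cm / 30 = 0.3033, 6.5 cm / 30 = 0.2167.

Call:
move_arm(
  series=[
    [[0.1167, -0.03, 0], [0, 0, 0], 1],
    [[0.2167, -0.0533, 0], [0, 0, 0], 1],
    [[0.3033, -0.0767, 0], [0, 0, 0], 1],
    [[0.3033, -0.0767, 0], [0, 0, 0], 1],
    [[0.3033, -0.0767, 0], [0, 0, 0], 1],
  ],
)

```text
time_s: 2.15
ee_pos: [469.9, 259.1, 257.3]
tool_rot: [-3.141, 0.001, 1.026]
ft_force: [-0.4, -1.0, -0.6]
opening: 0.994
finger_force: 0.0
```

```bash
python3 - <<'E'
from h import *
s=observe();print(s);im=grab_frame("wrist");cv2.imwrite("pics/w1.png",im);np.save("w1.npy",wristT(s))
E
```

```text
{'time_s': 2.15, 'qpos': array([ 2.83327152e-01,  3.57833524e-01,  1.33460223e+00, -2.39727822e-04,
        1.45023228e+00,  8.28482532e-01]), 'qvel': array([-2.44465959e-02, -1.80568778e-02,  1.22696183e-02, -5.11226007e-05,
       -1.22714378e-03, -1.15549971e-03]), 'effort': array([  1.06693726, -41.80191636, -22.79638946,   0.1211932 ,
        -0.05987886,   0.05214039]), 'ee_pos': array([469.8718084 , 259.12980428, 257.30015584]), 'tool_rot': array([-3.14104105e+00,  9.53320673e-04,  1.02567017e+00]), 'ft_force': array([-0.36032063, -1.01269269, -0.56770329]), 'wrist_torque': array([-0.01495639, -0.02606026, -0.01925993]), 'finger_force': 0.0, 'opening': 0.9942833494891001}
```

View pics/w1.png

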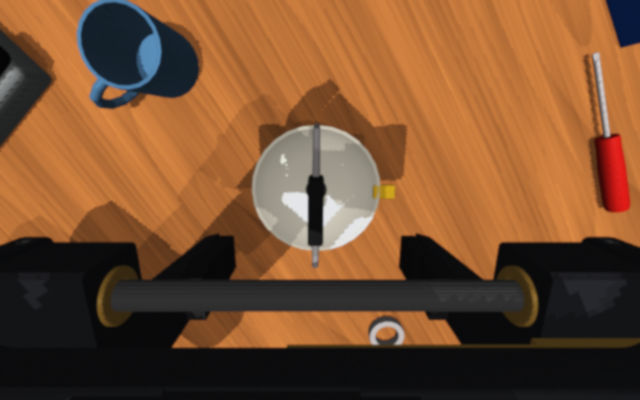

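The wrist view shows the block at about (316,213) with the wire vertical, the tab at (385,191), and the jaws centred near column 318.

```bash
python3 - <<'E'
from h import *
T=np.load("w1.npy");im=cv2.imread("pics/w1.png")
for b in blobs(im,(0,0,0),(180,255,45),(295,150,335,252),50)[:2]: print("blk",b[0],b[1],b[2])
tb=blobs(im,(20,130,90),(35,255,255),(365,175,410,205))[0];print(tb)
g=im[120:275,300:335].min(axis=1)
m=cv2.inRange(cv2.cvtColor(im,cv2.COLOR_BGR2HSV),(0,0,0),(180,255,45))[172:250,295:335]
ys,xs=np.nonzero(m);print("slope",np.polyfit(ys,xs,1))
for r in range(168,256,6): print(r,np.nonzero(m[max(0,min(r-172,77))])[0]+295)
for k,uv,z in(("tab",tb[1],89.5),("bl",(316,213),165),("bl160",(316,213),160)): print(k,onz("wrist",uv,z,T).round(1))
b=onz("wrist",(316,213),160,T);t=onz("wrist",tb[1],89.5,T);print(np.degrees(np.arctan2(*(t-b)[1::-1])),np.linalg.norm((t-b)[:2]))
E
```

```text
blk 932 [315.24356223 208.99892704] [307, 176, 18, 69]
(264, array([384.14393939, 191.14015152]), [373, 185, 22, 14])
slope [-1.39864415e-02  2.07610456e+01]
168 []
174 []
180 [309 310 311 312 313 314 315 316 317 318 319 320 321 322]
186 [308 309 310 311 312 313 314 315 316 317 318 319 320 321 322 323 324]
192 [308 309 310 311 312 313 314 315 316 317 318 319 320 321 322 323 324]
198 [310 311 312 313 314 315 316 317 318 319 320 321 322]
204 [309 310 311 312 313 314 315 316 317 318 319 320 321]
210 [309 310 311 312 313 314 315 316 317 318 319 320 321]
216 [309 310 311 312 313 314 315 316 317 318 319 320 321]
222 [309 310 311 312 313 314 315 316 317 318 319 320 321]
228 [309 310 311 312 313 314 315 316 317 318 319 320 321]
234 [309 310 311 312 313 314 315 316 317 318 319 320 321]
240 [309 310 311 312 313 314 315 316 317 318 319 320 321]
246 []
252 []
tab [529.  223.2  89.5]
bl [469.5 258.7 165. ]
bl160 [468.7 257.4 160. ]
-29.581857734656143 69.33542353216897
```

```bash
python3 - <<'E'
from h import *
T=np.load("w1.npy");s=observe()
ps=1.0257;X=np.array([np.cos(ps),np.sin(ps)]);Y=np.array([np.sin(ps),-np.cos(ps)])
def rel(n,uv,z):
    p=onz("wrist",uv,z,T); d=p[:2]-s["ee_pos"][:2]; print(n,p.round(1),"toolxy",(d@X).round(1),(d@Y).round(1))
rel("upper end (x+27)",(315.5,175.5),150);rel("lower end (x-27)",(315.3,245.5),170)
rel("blk",(315.3,211),165);rel("ball",(316,188),84);rel("tab",(384.1,191.1),89.5)
E
```

```text
upper end (x+27) [483.  281.8 150. ] toolxy 26.6 -0.8
lower end (x-27) [456.1 237.6 170. ] toolxy -25.1 -0.9
blk [469.9 260.3 165. ] toolxy 1.5 -0.9
ball [470.6 261.   84. ] toolxy 2.5 -0.6
tab [529.  223.2  89.5] toolxy 0.4 68.9
```

Scaled: 9.7 cm / 30 = 0.3233, 2.5 cm / 30 = 0.0833.

Call:
move_arm(
  series=[
    [[0.0033, -0.0033, 0.0833], [0, 0, 0], 1],
    [[0.0033, -0.0033, 0.1833], [0, 0, 0], 0.6],
    [[0.0033, -0.0033, 0.2667], [0, 0, 0], 0.4],
    [[0.0033, -0.0033, 0.31], [0, 0, 0], 0.35],
    [[0.0033, -0.0033, 0.3233], [0, 0, 0], 0.3],
  ],
  newtons=15,
)

```text
time_s: 2.7
ee_pos: [469.2, 259.3, 159.7]
tool_rot: [-3.14, 0.002, 1.023]
ft_force: [-1.0, 0.1, -0.4]
opening: 0.659
finger_force: 0.0
```

Call:
move_arm(
  series=[
    [[0, 0, 0], [0, 0, 0], 0.3],
    [[0, 0, 0], [0, 0, 0], 0.25],
    [[0, 0, 0], [0, 0, 0], 0.22],
    [[0, 0, 0], [0, 0, 0], 0.2],
    [[0, 0, 0], [0, 0, 0], 0.18],
  ],
)

```text
time_s: 3.2
ee_pos: [469.9, 260.6, 161.1]
tool_rot: [3.141, -0.001, 1.025]
ft_force: [-0.4, 0.3, -0.3]
opening: 0.205
finger_force: 0.0
```

Call:
move_arm(
  series=[
    [[0, 0, 0], [0, 0, 0], 0.16],
    [[0, 0, 0], [0, 0, 0], 0.14],
    [[0, 0, 0], [0, 0, 0], 0.12],
    [[0, 0, 0], [0, 0, 0], 0.1],
    [[0, 0, 0], [0, 0, 0], 0],
  ],
)

```text
time_s: 3.7
ee_pos: [469.7, 260.6, 160.8]
tool_rot: [-3.141, -0.0, 1.025]
ft_force: [-0.4, 0.4, 1.6]
opening: 0.134
finger_force: 15.0
```

Call:
move_arm(
  series=[
    [[0, 0, 0], [0, 0, 0], 0],
    [[0, 0, 0], [0, 0, 0], 0],
    [[0, 0, 0], [0, 0, 0], 0],
    [[0, 0, 0], [0, 0, 0], 0],
    [[0, 0, 0], [0, 0, 0], 0],
  ],
  newtons=30,
)

```text
time_s: 4.2
ee_pos: [469.8, 260.6, 160.8]
tool_rot: [3.142, -0.0, 1.025]
ft_force: [-1.2, 0.8, 2.1]
opening: 0.127
finger_force: 30.0
```

Scaled: -3.5 cm / 30 = -0.1167, -2.3 cm / 30 = -0.0767.

Call:
move_arm(
  series=[
    [[0, 0, -0.0067], [0, 0, 0], 0],
    [[0, 0, -0.02], [0, 0, 0], 0],
    [[0, 0, -0.0433], [0, 0, 0], 0],
    [[0, 0, -0.0767], [0, 0, 0], 0],
    [[0, 0, -0.1167], [0, 0, 0], 0],
  ],
)

```text
time_s: 4.7
ee_pos: [469.8, 260.5, 196.5]
tool_rot: [-3.142, 0.0, 1.025]
ft_force: [0.2, 0.5, -3.0]
opening: 0.13
finger_force: 30.0
```

Scaled: -5.7 cm / 30 = -0.19, -4.9 cm / 30 = -0.1633.

Call:
move_arm(
  series=[
    [[0, 0, -0.0433], [0, 0, 0], 0],
    [[0, 0, -0.0867], [0, 0, 0], 0],
    [[0, 0, -0.1267], [0, 0, 0], 0],
    [[0, 0, -0.1633], [0, 0, 0], 0],
    [[0, 0, -0.19], [0, 0, 0], 0],
  ],
)

```text
time_s: 5.2
ee_pos: [469.9, 260.6, 254.0]
tool_rot: [3.141, -0.001, 1.025]
ft_force: [-0.1, -0.6, -3.5]
opening: 0.132
finger_force: 30.0
```

Scaled: -0.8 cm / 30 = -0.0267, -0.5 cm / 30 = -0.0167.

Call:
move_arm(
  series=[
    [[0, 0, -0.0167], [0, 0, 0], 0],
    [[0, 0, -0.0267], [0, 0, 0], 0],
    [[0, 0, -0.0267], [0, 0, 0], 0],
    [[0, 0, -0.0267], [0, 0, 0], 0],
    [[0, 0, -0.0267], [0, 0, 0], 0],
  ],
)

```text
time_s: 5.7
ee_pos: [469.7, 260.5, 260.3]
tool_rot: [-3.141, 0.001, 1.025]
ft_force: [0.3, -0.0, -3.2]
opening: 0.133
finger_force: 30.0
```

```bash
python3 - <<'E'
from h import *
s=observe();print(s["ee_pos"],s["ft_force"],s["finger_force"],s["wrist_torque"]);w=grab_frame("wrist");t=grab_frame("scene")
cv2.imwrite("pics/w2.png",w);cv2.imwrite("pics/s2.png",t)
o=np.zeros((400,800,3),np.uint8);o[:,:400]=cv2.resize(w[80:280,220:420],(400,400));o[:,400:]=cv2.resize(t[150:290,370:510],(400,400))
cv2.imwrite("pics/c2.png",o)
E
```

```text
[469.71296903 260.51359454 260.34619942] [ 0.30662491 -0.04176146 -3.22295914] 29.984055664390326 [-0.05495619 -0.03838459 -0.00187261]
```

View pics/c2.png

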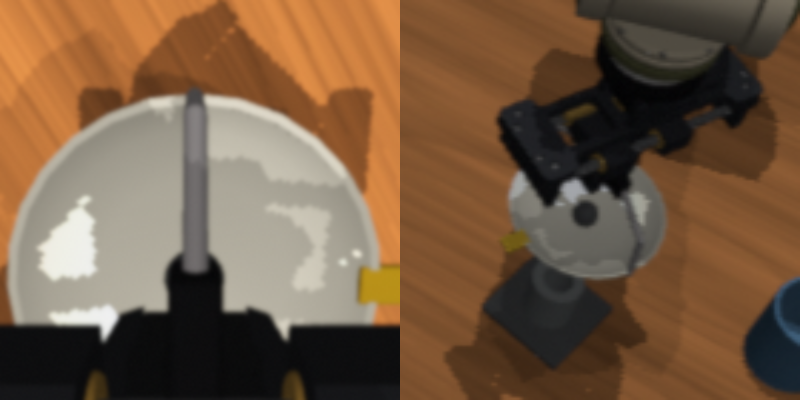

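The dish is held level above the holder. The ball shows in the middle in the scene half of the crop, near (585,213). Next is the carry to the ring with smooth ramps.

Scaled: -2.97 cm / 30 = -0.099, 2.3 cm / 30 = 0.0767.

Call:
move_arm(
  series=[
    [[-0.0067, 0.005, 0], [0, 0, 0], 0],
    [[-0.02, 0.0153, 0], [0, 0, 0], 0],
    [[-0.0397, 0.0307, 0], [0, 0, 0], 0],
    [[-0.066, 0.051, 0], [0, 0, 0], 0],
    [[-0.099, 0.0767, 0], [0, 0, 0], 0],
  ],
)

```text
time_s: 6.3
ee_pos: [474.1, 222.3, 260.8]
tool_rot: [3.142, 0.0, 1.025]
ft_force: [-0.2, 0.3, -3.8]
opening: 0.13
finger_force: 30.0
```

Scaled: -7.32 cm / 30 = -0.244, -5.73 cm / 30 = -0.191.

Call:
move_arm(
  series=[
    [[-0.0397, 0.0307, 0], [0, 0, 0], 0],
    [[-0.0857, 0.0663, 0], [0, 0, 0], 0],
    [[-0.1383, 0.1073, 0], [0, 0, 0], 0],
    [[-0.191, 0.148, 0], [0, 0, 0], 0],
    [[-0.244, 0.189, 0], [0, 0, 0], 0],
  ],
)

```text
time_s: 6.8
ee_pos: [484.5, 129.4, 260.8]
tool_rot: [3.141, 0.0, 1.024]
ft_force: [1.1, -0.5, -2.2]
opening: 0.13
finger_force: 30.0
```

Call:
move_arm(
  series=[
    [[-0.0527, 0.041, 0], [0, 0, 0], 0],
    [[-0.1053, 0.0817, 0], [0, 0, 0], 0],
    [[-0.1583, 0.1227, 0], [0, 0, 0], 0],
    [[-0.211, 0.1633, 0], [0, 0, 0], 0],
    [[-0.2637, 0.2043, 0], [0, 0, 0], 0],
  ],
)

```text
time_s: 7.3
ee_pos: [495.6, 30.0, 260.8]
tool_rot: [3.141, 0.0, 1.024]
ft_force: [0.6, 0.9, -3.4]
opening: 0.131
finger_force: 30.0
```

Scaled: -7.91 cm / 30 = -0.2637, -6.33 cm / 30 = -0.211.

Call:
move_arm(
  series=[
    [[-0.0527, 0.041, 0], [0, 0, 0], 0],
    [[-0.1053, 0.0817, 0], [0, 0, 0], 0],
    [[-0.1583, 0.1227, 0], [0, 0, 0], 0],
    [[-0.211, 0.1633, 0], [0, 0, 0], 0],
    [[-0.2637, 0.2043, 0], [0, 0, 0], 0],
  ],
)

```text
time_s: 7.8
ee_pos: [506.7, -69.5, 260.8]
tool_rot: [3.141, 0.0, 1.024]
ft_force: [-0.0, 0.1, -2.9]
opening: 0.13
finger_force: 30.0
```

Scaled: -7.71 cm / 30 = -0.257, -6.33 cm / 30 = -0.211.

Call:
move_arm(
  series=[
    [[-0.0527, 0.041, 0], [0, 0, 0], 0],
    [[-0.1053, 0.0817, 0], [0, 0, 0], 0],
    [[-0.1583, 0.1227, 0], [0, 0, 0], 0],
    [[-0.211, 0.1633, 0], [0, 0, 0], 0],
    [[-0.257, 0.199, 0], [0, 0, 0], 0],
  ],
)

```text
time_s: 8.3
ee_pos: [517.6, -166.4, 260.8]
tool_rot: [3.142, 0.0, 1.024]
ft_force: [-0.6, 0.2, -3.3]
opening: 0.132
finger_force: 30.0
```

Scaled: -3.96 cm / 30 = -0.132, -3.56 cm / 30 = -0.1187.

Call:
move_arm(
  series=[
    [[-0.0397, 0.0307, 0], [0, 0, 0], 0],
    [[-0.0727, 0.056, 0], [0, 0, 0], 0],
    [[-0.099, 0.0767, 0], [0, 0, 0], 0],
    [[-0.1187, 0.092, 0], [0, 0, 0], 0],
    [[-0.132, 0.102, 0], [0, 0, 0], 0],
  ],
)

```text
time_s: 8.8
ee_pos: [523.8, -214.7, 260.7]
tool_rot: [-3.141, -0.0, 1.025]
ft_force: [0.2, 0.8, -3.1]
opening: 0.135
finger_force: 30.0
```

Scaled: -0.51 cm / 30 = -0.017, 0.4 cm / 30 = 0.0133.

Call:
move_arm(
  series=[
    [[-0.0107, 0.0083, 0], [0, 0, 0], 0],
    [[-0.017, 0.0133, 0], [0, 0, 0], 0],
    [[-0.017, 0.0133, 0], [0, 0, 0], 0],
    [[-0.017, 0.0133, 0], [0, 0, 0], 0],
    [[-0.017, 0.0133, 0], [0, 0, 0], 0],
  ],
)

```text
time_s: 9.3
ee_pos: [524.4, -220.4, 260.8]
tool_rot: [-3.142, -0.0, 1.025]
ft_force: [0.2, 0.3, -2.3]
opening: 0.129
finger_force: 30.0
```

```bash
python3 - <<'E'
from h import *
s=observe();print(s);t=grab_frame("top");c=grab_frame("scene");w=grab_frame("wrist")
for k,i in(("t3",t),("s3",c),("w3",w)): cv2.imwrite(f"pics/{k}.png",i)
E
```

```text
{'time_s': 9.3, 'qpos': array([-6.05950753e-01,  4.11975222e-01,  1.23795034e+00,  5.32278460e-05,
        1.49172008e+00, -6.02617209e-02]), 'qvel': array([ 0.0001909 ,  0.00028919, -0.00043673,  0.00022423,  0.00059537,
       -0.00059651]), 'effort': array([-5.83654130e-02, -4.73418438e+01, -2.37849355e+01,  7.37531902e-02,
        1.66779757e-02,  4.91681949e-04]), 'ee_pos': array([ 524.44327007, -220.42550145,  260.78047214]), 'tool_rot': array([-3.14154296e+00, -5.61562927e-05,  1.02510309e+00]), 'ft_force': array([ 0.24501363,  0.30634047, -2.25756107]), 'wrist_torque': array([-0.03791686, -0.04630337, -0.0794376 ]), 'finger_force': 29.984175469726324, 'opening': 0.12883286922484197}
```

Scaled: -0.41 rad / 3.1416 = -0.1305.

Call:
move_arm(
  series=[
    [[0, 0, 0], [0, 0, -0.0127], 0],
    [[0, 0, 0], [0, 0, -0.0382], 0],
    [[0, 0, 0], [0, 0, -0.0668], 0],
    [[0, 0, 0], [0, 0, -0.0987], 0],
    [[0, 0, 0], [0, 0, -0.1305], 0],
  ],
)

```text
time_s: 9.95
ee_pos: [524.4, -220.6, 260.8]
tool_rot: [3.142, -0.0, 1.439]
ft_force: [0.6, -0.2, -2.8]
opening: 0.131
finger_force: 30.0
```

Scaled: -0.5 rad / 3.1416 = -0.1592.

Call:
move_arm(
  series=[
    [[0, 0, 0], [0, 0, -0.0318], 0],
    [[0, 0, 0], [0, 0, -0.0637], 0],
    [[0, 0, 0], [0, 0, -0.0955], 0],
    [[0, 0, 0], [0, 0, -0.1273], 0],
    [[0, 0, 0], [0, 0, -0.1592], 0],
  ],
)

```text
time_s: 10.45
ee_pos: [524.5, -220.6, 260.8]
tool_rot: [3.142, -0.0, 1.939]
ft_force: [1.1, 0.9, -2.5]
opening: 0.135
finger_force: 30.0
```

Scaled: -0.268 rad / 3.1416 = -0.0853.

Call:
move_arm(
  series=[
    [[0, 0, 0], [0, 0, -0.0318], 0],
    [[0, 0, 0], [0, 0, -0.0541], 0],
    [[0, 0, 0], [0, 0, -0.07], 0],
    [[0, 0, 0], [0, 0, -0.0796], 0],
    [[0, 0, 0], [0, 0, -0.0853], 0],
  ],
)

```text
time_s: 10.95
ee_pos: [524.4, -220.6, 260.8]
tool_rot: [-3.142, -0.0, 2.204]
ft_force: [-0.6, -0.2, -2.9]
opening: 0.132
finger_force: 30.0
```

Call:
move_arm(
  series=[
    [[0, 0, 0], [0, 0, 0], 0],
    [[0, 0, 0], [0, 0, 0], 0],
    [[0, 0, 0], [0, 0, 0], 0],
    [[0, 0, 0], [0, 0, 0], 0],
    [[0, 0, 0], [0, 0, 0], 0],
  ],
)

```text
time_s: 11.45
ee_pos: [524.5, -220.7, 260.7]
tool_rot: [-3.142, -0.0, 2.203]
ft_force: [-0.8, 0.4, -4.0]
opening: 0.132
finger_force: 30.0
```

```bash
python3 - <<'E'
from h import *
s=observe();print(s["time_s"],s["ee_pos"],s["tool_rot"],s["wrist_torque"]);np.save("w4.npy",wristT(s));w=grab_frame("wrist");c=grab_frame("scene");t=grab_frame("top")
for k,i in(("t4",t),("s4",c),("w4",w)): cv2.imwrite(f"pics/{k}.png",i)
o=np.zeros((600,800,3),np.uint8);o[:300,:480]=cv2.resize(w[:300],(480,225)).repeat(1,0) if 0 else cv2.resize(w[:300],(480,300))
o[300:,:480]=cv2.resize(c[110:230,200:360],(480,300)) ;o[:300,480:]=cv2.resize(t[160:260,330:437],(320,300))
cv2.imwrite("pics/c4.png",o)
E
```

```text
11.45 [ 524.45251603 -220.70825266  260.74834323] [-3.14159210e+00 -2.06451722e-05  2.20264779e+00] [-0.00057741 -0.08575234  0.08461221]
```

View pics/c4.png

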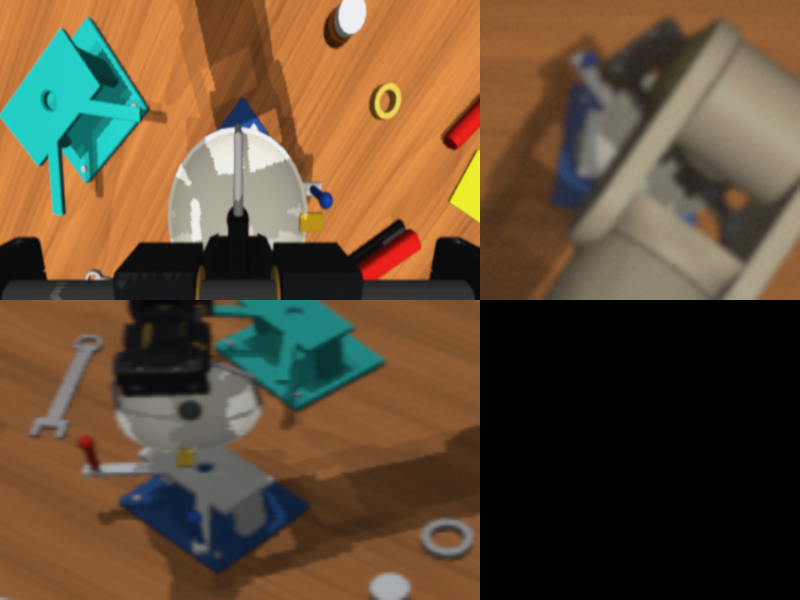

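The wrist part shows the tab at about (416,222) beside the blue post top at about (433,200). The scene part shows the ring hole below the dish and the ball in the middle. I'll check the tab and post angles and the dish centring before lowering.

```bash
python3 - <<'E'
from h import *
T=np.load("w4.npy");w=cv2.imread("pics/w4.png");s=cv2.imread("pics/s4.png");E=np.array([524.45,-220.7])
ps=2.2026;X=np.array([np.cos(ps),np.sin(ps)]);Y=np.array([np.sin(ps),-np.cos(ps)])
def rel(n,uv,z,cam="wrist",T=T):
    p=onz(cam,uv,z,T)[:2]; d=p-E; print(n,np.round(uv,1),p.round(1),"tool",(d@X).round(1),(d@Y).round(1),"ang",np.degrees(np.arctan2(d[1],d[0])).round(1),np.hypot(*d).round(1))
tb=blobs(w,(20,130,60),(35,255,255),(390,200,445,245))[0];print(tb[2]);rel("tab",tb[1],189.5)
for b in blobs(w,(105,150,40),(130,255,255),(405,175,450,215))[:2]: print(b[2]);rel("blue",b[1],135)
for y in(195,215,225):
    r=cv2.cvtColor(w,cv2.COLOR_BGR2HSV)[y,215:420]; xs=np.nonzero((r[:,1]<75)&(r[:,2]>70))[0]+215;print(y,xs.min(),xs.max())
    for x in(xs.min(),xs.max()): rel("rim",(x,y),192)
p=camera_params("scene")["world_to_cam"]
for b in blobs(s,(0,0,0),(180,255,90),(250,160,285,190))[:3]: print("S",b);rel("hole",b[1],85,"scene",None)
for b in blobs(s,(0,0,0),(180,255,60),(250,140,275,155))[:2]: print("S",b);rel("ball",b[1],184,"scene",None)
E
```

```text
[399, 213, 32, 19]
tab [414.8 222.2] [ 581.5 -181.2] tool -1.8 69.4 ang 34.7 69.4
[415, 187, 28, 21]
blue [429.9 197.4] [ 603.3 -159.5] tool 2.8 99.8 ang 37.8 99.8
195 227 415
rim [227 195] [ 464.4 -241.6] tool 18.6 -60.8 ang -160.8 63.6
rim [415 195] [ 567.6 -166.2] tool 18.5 67.0 ang 51.6 69.5
215 225 399
rim [225 215] [ 470.8 -254.6] tool 4.4 -63.3 ang -147.7 63.4
rim [399 215] [ 568.  -183.5] tool 4.3 57.1 ang 40.5 57.3
225 225 398
rim [225 225] [ 474.6 -260.8] tool -2.9 -63.9 ang -141.2 63.9
rim [398 225] [ 572.2 -189.5] tool -3.0 57.0 ang 33.2 57.0
S (115, array([256.8173913, 185.2173913]), [250, 179, 16, 11])
hole [256.8 185.2] [ 567.7 -226.4] tool -30.1 31.5 ang -7.5 43.6
S (31, array([267.5483871 , 176.19354839]), [262, 174, 10, 5])
hole [267.5 176.2] [ 525.2 -221. ] tool -0.7 0.5 ang -19.1 0.8
S (8, array([282.875, 188.375]), [281, 187, 4, 3])
hole [282.9 188.4] [ 535.1 -157.8] tool 44.5 45.7 ang 80.4 63.8
S (156, array([259.25641026, 143.52564103]), [250, 140, 20, 8])
ball [259.3 143.5] [ 501.7 -253.7] tool -13.2 -37.8 ang -124.5 40.1
S (25, array([262.88, 152.64]), [260, 151, 7, 4])
ball [262.9 152.6] [ 521.8 -224.9] tool -1.8 -4.6 ang -122.2 5.0
```

The alignment holds: the hole is at (525,-221), the TCP at (524.5,-220.7), and the tab is within about 2° of the blue post. Lowering in steps and watching the force.

Call:
move_arm(
  series=[
    [[0, 0, 0.01], [0, 0, 0], 0],
    [[0, 0, 0.03], [0, 0, 0], 0],
    [[0, 0, 0.0533], [0, 0, 0], 0],
    [[0, 0, 0.0733], [0, 0, 0], 0],
    [[0, 0, 0.0833], [0, 0, 0], 0],
  ],
)

```text
time_s: 12.1
ee_pos: [524.2, -220.6, 234.7]
tool_rot: [-3.141, -0.001, 2.203]
ft_force: [-0.2, -0.2, -2.2]
opening: 0.132
finger_force: 30.0
```

Scaled: 1 cm / 30 = 0.0333, 0.8 cm / 30 = 0.0267.

Call:
move_arm(
  series=[
    [[0, 0, 0.0067], [0, 0, 0], 0],
    [[0, 0, 0.0133], [0, 0, 0], 0],
    [[0, 0, 0.02], [0, 0, 0], 0],
    [[0, 0, 0.0267], [0, 0, 0], 0],
    [[0, 0, 0.0333], [0, 0, 0], 0],
  ],
)

```text
time_s: 12.6
ee_pos: [524.5, -220.7, 225.7]
tool_rot: [3.142, 0.0, 2.203]
ft_force: [0.3, -0.5, -3.2]
opening: 0.135
finger_force: 30.0
```

The tip is 5 mm into the mouth with the force unchanged. Continuing down.

Scaled: 1 cm / 30 = 0.0333, 0.8 cm / 30 = 0.0267.

Call:
move_arm(
  series=[
    [[0, 0, 0.0067], [0, 0, 0], 0],
    [[0, 0, 0.0133], [0, 0, 0], 0],
    [[0, 0, 0.02], [0, 0, 0], 0],
    [[0, 0, 0.0267], [0, 0, 0], 0],
    [[0, 0, 0.0333], [0, 0, 0], 0],
  ],
)

```text
time_s: 13.1
ee_pos: [524.5, -220.7, 215.6]
tool_rot: [3.142, 0.0, 2.203]
ft_force: [-0.1, 0.8, -3.0]
opening: 0.137
finger_force: 30.0
```

Scaled: 0.9 cm / 30 = 0.03, 0.8 cm / 30 = 0.0267.

Call:
move_arm(
  series=[
    [[0, 0, 0.0067], [0, 0, 0], 0],
    [[0, 0, 0.0133], [0, 0, 0], 0],
    [[0, 0, 0.02], [0, 0, 0], 0],
    [[0, 0, 0.0267], [0, 0, 0], 0],
    [[0, 0, 0.03], [0, 0, 0], 0],
  ],
)

```text
time_s: 13.6
ee_pos: [524.4, -220.7, 206.5]
tool_rot: [-3.142, -0.0, 2.203]
ft_force: [1.2, -0.3, -3.6]
opening: 0.133
finger_force: 30.0
```

Call:
move_arm(
  series=[
    [[0, 0, 0], [0, 0, 0], 0],
    [[0, 0, 0], [0, 0, 0], 0],
    [[0, 0, 0], [0, 0, 0], 0],
    [[0, 0, 0], [0, 0, 0], 0],
    [[0, 0, 0], [0, 0, 0], 0],
  ],
)

```text
time_s: 14.1
ee_pos: [524.5, -220.7, 206.8]
tool_rot: [3.142, 0.0, 2.203]
ft_force: [0.2, 0.8, -3.7]
opening: 0.13
finger_force: 30.0
```

Call:
move_arm(
  series=[
    [[0, 0, 0], [0, 0, 0], 0],
    [[0, 0, 0], [0, 0, 0], 0],
    [[0, 0, 0], [0, 0, 0], 0],
    [[0, 0, 0], [0, 0, 0], 0],
    [[0, 0, 0], [0, 0, 0], 0],
  ],
)

```text
time_s: 14.6
ee_pos: [524.4, -220.7, 206.7]
tool_rot: [-3.142, -0.0, 2.203]
ft_force: [0.4, 0.5, -3.8]
opening: 0.132
finger_force: 30.0
```

```bash
python3 - <<'E'
from h import *
s=observe();print(s["time_s"],s["ee_pos"],s["ft_force"],s["wrist_torque"]);np.save("w5.npy",wristT(s));w=grab_frame("wrist");c=grab_frame("scene")
for k,i in(("s5",c),("w5",w)): cv2.imwrite(f"pics/{k}.png",i)
o=np.zeros((600,800,3),np.uint8);o[:300,:640]=w[:300]
o[300:,:500]=cv2.resize(c[120:240,200:400],(500,300))
cv2.imwrite("pics/c5.png",o)
E
```

```text
14.6 [ 524.44691339 -220.69044481  206.74110745] [ 0.43667817  0.52441236 -3.79519498] [-0.02034268 -0.14733128  0.00757676]
```

View pics/c5.png

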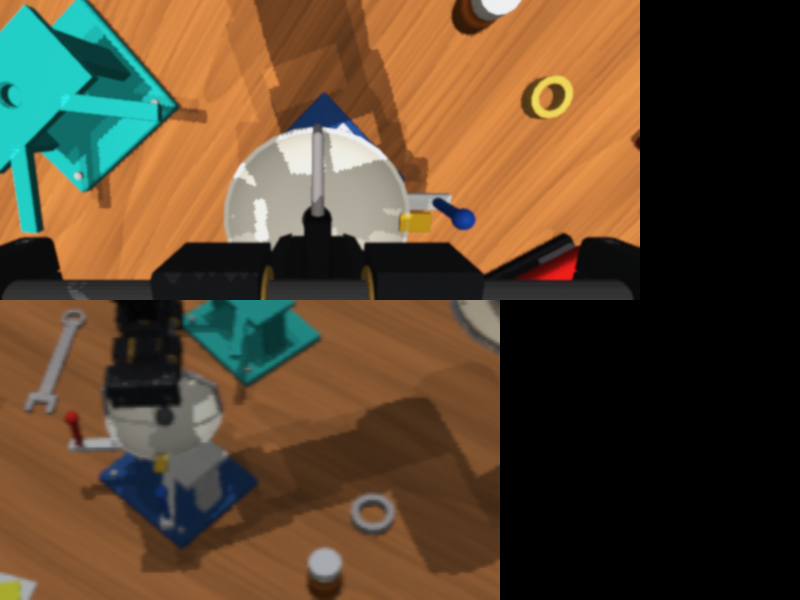

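The tab at (415,222) lines up with the blue post top at (462,218). The ball sits in the middle and the stem is in the ring. Now the quarter turn clockwise to red.

Scaled: 0.36 rad / 3.1416 = 0.1146.

Call:
move_arm(
  series=[
    [[0, 0, 0], [0, 0, 0.0095], 0],
    [[0, 0, 0], [0, 0, 0.0286], 0],
    [[0, 0, 0], [0, 0, 0.0541], 0],
    [[0, 0, 0], [0, 0, 0.0828], 0],
    [[0, 0, 0], [0, 0, 0.1146], 0],
  ],
)

```text
time_s: 15.2
ee_pos: [524.4, -220.7, 206.7]
tool_rot: [-3.142, -0.0, 1.839]
ft_force: [0.0, -0.1, -3.5]
opening: 0.134
finger_force: 30.0
```

Scaled: 0.5 rad / 3.1416 = 0.1592.

Call:
move_arm(
  series=[
    [[0, 0, 0], [0, 0, 0.0318], 0],
    [[0, 0, 0], [0, 0, 0.0637], 0],
    [[0, 0, 0], [0, 0, 0.0955], 0],
    [[0, 0, 0], [0, 0, 0.1273], 0],
    [[0, 0, 0], [0, 0, 0.1592], 0],
  ],
)

```text
time_s: 15.7
ee_pos: [524.5, -220.7, 206.8]
tool_rot: [3.142, 0.0, 1.339]
ft_force: [-0.0, 0.2, -2.9]
opening: 0.131
finger_force: 30.0
```

Scaled: 0.5 rad / 3.1416 = 0.1592.

Call:
move_arm(
  series=[
    [[0, 0, 0], [0, 0, 0.0318], 0],
    [[0, 0, 0], [0, 0, 0.0637], 0],
    [[0, 0, 0], [0, 0, 0.0955], 0],
    [[0, 0, 0], [0, 0, 0.1273], 0],
    [[0, 0, 0], [0, 0, 0.1592], 0],
  ],
)

```text
time_s: 16.2
ee_pos: [524.5, -220.7, 206.7]
tool_rot: [-3.142, -0.0, 0.839]
ft_force: [1.0, -0.6, -2.8]
opening: 0.128
finger_force: 30.0
```

Scaled: 0.2 rad / 3.1416 = 0.0637.

Call:
move_arm(
  series=[
    [[0, 0, 0], [0, 0, 0.0255], 0],
    [[0, 0, 0], [0, 0, 0.0446], 0],
    [[0, 0, 0], [0, 0, 0.0573], 0],
    [[0, 0, 0], [0, 0, 0.0637], 0],
    [[0, 0, 0], [0, 0, 0.0637], 0],
  ],
)

```text
time_s: 16.7
ee_pos: [524.4, -220.7, 206.7]
tool_rot: [-3.142, -0.0, 0.643]
ft_force: [-0.3, 0.0, -2.9]
opening: 0.131
finger_force: 30.0
```

Call:
move_arm(
  series=[
    [[0, 0, 0], [0, 0, 0], 0],
    [[0, 0, 0], [0, 0, 0], 0],
    [[0, 0, 0], [0, 0, 0], 0],
    [[0, 0, 0], [0, 0, 0], 0],
    [[0, 0, 0], [0, 0, 0], 0],
  ],
)

```text
time_s: 17.2
ee_pos: [524.5, -220.7, 206.8]
tool_rot: [3.142, -0.0, 0.643]
ft_force: [-0.2, -0.1, -2.8]
opening: 0.133
finger_force: 30.0
```

```bash
python3 - <<'E'
from h import *
s=observe();print(s["time_s"],s["ee_pos"],s["ft_force"],s["wrist_torque"]);np.save("w6.npy",wristT(s));w=grab_frame("wrist");c=grab_frame("scene")
for k,i in(("s6",c),("w6",w)): cv2.imwrite(f"pics/{k}.png",i)
o=np.zeros((600,800,3),np.uint8);o[:300,:640]=w[:300]
o[300:,:500]=cv2.resize(c[120:240,200:400],(500,300))
cv2.imwrite("pics/c6.png",o)
T=np.load("w6.npy");E=s["ee_pos"][:2]
for n,b,z in(("tab",blobs(w,(20,130,60),(35,255,255),(385,200,445,245)),134.5),("red",blobs(w,(0,150,60),(8,255,255),(410,170,500,245)),137)):
    for q in b[:2]:
        d=onz("wrist",q[1],z,T)[:2]-E;print(n,q,np.degrees(np.arctan2(d[1],d[0])),np.hypot(*d))
E
```

```text
17.2 [ 524.46738564 -220.71681845  206.75918821] [-0.22400109 -0.0692949  -2.79464056] [-0.04452344 -0.00317784  0.0288943 ]
tab (564, array([415.12588652, 222.23758865]), [399, 213, 33, 19]) -54.00970899551936 70.23361857733238
red (635, array([456.40472441, 218.09448819]), [434, 202, 41, 32]) -51.50631237765284 97.93153817975205
```

View pics/c6.png

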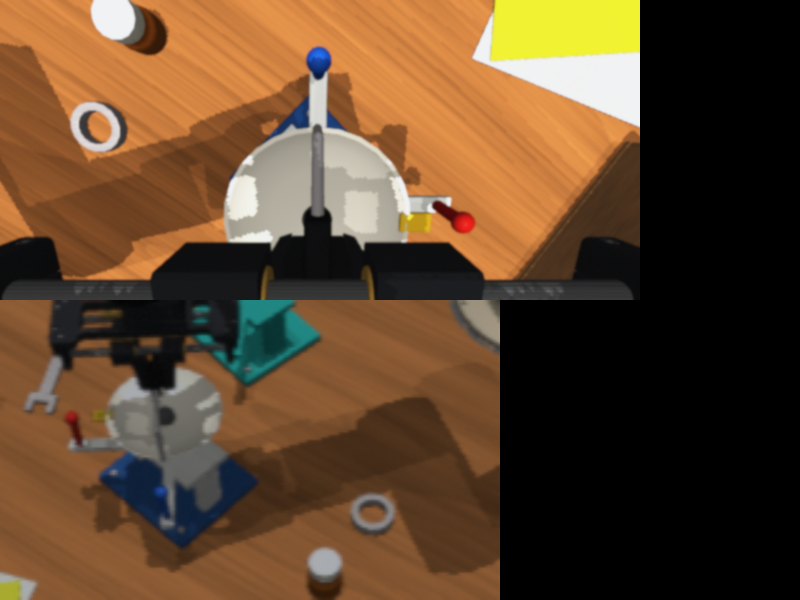

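The tab at (415,222) points at the red post top at (463,222). The bail lines up with the blue post and the ball is in the middle. Everything is still, so I'm handing in.

```bash
python3 -c "
from workcell import *
print(sign_off())"
```

```text
the job is handed in; nothing more can be done
None
```

I handed the job in at about 17 s with the dish still gripped, level as far as I could tell, and about half its stem in the ring; the ball was in the middle and the tab pointed at the red post to within about 2.5° as measured. The judge's verdict was not shown.

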